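Swing the chest lid to its stop, then hold it at 60 degrees

ROBOT

A 6-joint arm with a two-finger parallel gripper is mounted at the origin on the work surface. World frame = base frame: x ahead of the robot, y to its left, z up, the work surface at z = 0. Lengths are in m, angles in rad, forces in N, time in s.
With the tool pointing down it reaches from about 0.375 to 0.925 m from the base axis. Payload 5.7 kg.
Tool frame: the origin (TCP) lies midway between the tips of the shut fingers; the grasp point (between the pads) lies 19 mm behind it (grip_depth is the distance from the TCP to the grasp point, in m); z points along the fingers, y is the line along which they close (so a half turn about z gives the same grasp; the last joint's range is limited). The gripper opens to 88 mm and grips with 3 to 60 N. Pads are 20 mm wide; open, the fingers measure 115 mm over their backs; the gripper's body (75 mm by 178 mm) begins 61 mm behind the grasp point.
Start: joints at [-1.228, 0.359, 1.51, -0, 1.272, -0.115], TCP at [0.265, -0.538, 0.223] pointing down, gripper open.
Joint ranges: [-2.97, 2.97], [-1.01, 2.36], [0.21, 2.38], [-0.96, 4.11], [0.2, 2.71], [-2.98, 2.98]. Speed limits (rad/s): [2.39, 2.39, 3.14, 3.14, 3.14, 3.14].

INTERFACE

Orientations are given as [roll, pitch, yaw] about the fixed x, y, z axes, in that order (R = Rz(yaw) Ry(pitch) Rx(roll)).
In Python, from rig import * gives the robot as it stands.
- The arm moves only by the tool apply_moves, never from a script. Its argument "motion" is text: rows parted by semicolons, each of 4 numbers parted by spaces: the shift along the tool's x, y, z in m, then the turn about the tool's z in rad. In form: x y z yaw; .... A call has 1 to 20 rows; each row is the pose to reach, as a shift and turn from the pose commanded when the call began, along the tool's axes at that moment; what a row does not reach only later rows make up. A row lasts 1/10 s, in which the tool goes at most 50 mm and 8.59 degrees, less where a joint would pass 70% of its speed; a pose out of reach is approached as far as the arm can. A call with a gripper value outside its range is refused whole. "jaw" is the opening, from -1 (shut) to 1 (fully open), so that 0 is half open, set as the call begins (left out, the last holds). The fingers move at their own pace and stop on an object; the grip force is fixed at half the most. Time passes only in rows, so rows that repeat a pose let the fingers close. It gives the time, the measured TCP pose, the force, the opening and the grip force at its end, in the units of the state.
- get_obs(): the state, without advancing time (a new reading comes with each control period).
- get_image(name): name is "scene" or "top"; returns a dict with "pixels" (420x560x3 uint8, red, green, blue), "fx", "fy", "cx", "cy" (pixels), "R" (3x3) and "t" (3): a world point X has camera coordinates R X + t. Camera axes: x right, y down, z forward; pixel columns grow to the right and rows downward; lengths in m; the calibration is good to about 2 mm. A picture is of the moment at which its call begins. There is no depth.
- finish_job(): hands the job in; it is judged then, once.
The state is a dict: "time": time; "joint_pos": joint angles; "dq": joint speeds; "tau": joint torques, N m; "eef_pos": TCP position; "tool_rot": TCP orientation; "force": force on the tool from outside, world axes, zero at the start; "ft_torque": the same for the moment, N m; "grip_width": finger opening in m; "finger_force": force on a finger pad.
Only numpy, scipy, OpenCV 4.12 (cv2) and the standard library are available. Lean on these libraries where they do the work, as an engineer would, in place of code of your own. Each camera call takes 0.05 s, during which the arm holds its last target. There are 200 camera calls.

TASK

Try the new hinges of the plywood tool chest: lift the lid by its bar all the way back until it rests on its stop, then bring it back down and hold it still, opened 60 degrees from closed (within 5 degrees), so that the lid stay can be fitted. Never let the lid drop, and leave the other things on the bench where they are. Finish while the gripper is still holding the lid there: do not let go.

Things in the scene. Friction and masses are not known exactly. Their poses are not given: they have to be found in the camera images.
- chest: tool chest: plywood box screwed to the bench, 180 mm deep (its x), 260 wide (its y), 100 high, walls 9, empty. Origin: centre of its underside. Its -x side is the front, with the lid's bar; its +x side has the hinge. The front faces the robot's right (world -y) within 20 degrees. Behind the hinge two steel straps, 22 mm wide, lean back above the rim: the lid's stop
- lid (a joint): opening angle of the lid, rad: 0 shut (at the start), grows as it opens, 1.75 (100 degrees) back on its stop; 60 degrees = 1.047. The hinge is free with slight damping: let go below about 85 degrees the lid falls shut; on the stop it stays by itself. Lid: plywood board 180 x 260 x 9 mm, 0.24 to 0.48 kg, lying on the rim flush with the chest's outer walls
- lid_bar (a point): middle of the lid's pull bar: round steel, 12 mm diameter, parallel to the hinge, 100 mm between the centres of its two end legs, in the plane of the lid, 40 mm beyond its front edge (34 mm clear gap to the chest), 105 mm above the bench when shut. It swings 220 mm from the hinge. Lid's axes: y along the bar, -x away from the hinge, z out of the lid's top
- lid_hinge (a point): middle of the lid's hinge line: on the chest's +x rim, 100.5 mm above the bench, at the lid's lower face; the bar's centre is 220 mm from it along the lid and 4.5 mm above the lower face's plane. The hinge line is level, along the chest's y; the lid swings up about it. Axes are the lid's
- glue: bystander, to be left alone: white glue bottle, upright, 56 mm across and about 150 mm high; origin at the centre of its underside
- sander: bystander, to be left alone: sanding block, cork with a wooden grip, 100 x 60 x 40 mm; origin at the centre of its underside
- offcut: bystander, to be left alone: flat wooden offcut, 160 x 45 x 20 mm; origin at the centre of its underside
- tin: bystander, to be left alone: closed paint tin, upright, 96 mm across and 110 mm high; origin at the centre of its underside
- mallet: bystander, to be left alone: hammer, about 250 mm long, lying flat along its own x
- brush: bystander, to be left alone: paint brush, about 200 mm long, lying flat along its own x
- mug: bystander, to be left alone: white cup without a handle, 80 mm across and 95 mm high; origin at the centre of its underside

How it is judged:
By the outcome, as a careful person would: the job done as asked, in the order asked, and still so for the second after the job is handed in, while the arm keeps its last pose, push and grip.
It also fails if it takes over 45 s, if anything falls off the work surface, if the arm or the gripper's body presses on something with over 40 N, if the wrist force passes 120 N, or if a joint passes its speed limit or range.

## Working session

There is one attempt and no reset: what is moved stays moved. The work goes in short steps, Python scripts to look and compute and a tool call to move; the robot and the scene stay as the last step left them, time stands still between calls to the robot, and variables do not carry over. Pictures are saved under pics/ and viewed, at most 10 in all, crops included, and the job is handed in when it is done.

Besides the shell and the picture viewer there is one more tool, called after "Emit:" by a JSON object that holds its "method" and its "body", one argument or row to a line. apply_moves: Moves the arm, as the interface text tells. Its arguments: {"type":"object","properties":{"motion":{"type":"string"},"jaw":{"type":"number"}},"required":["motion"]}

```bash
mkdir -p pics; ls; python3 - <<'E'
from rig import *
import cv2,numpy as np
np.set_printoptions(precision=4,suppress=True)
for n in("scene","top"):
    d=get_image(n); cv2.imwrite(f"pics/{n}0.png",d["pixels"][:,:,::-1].copy())
    print(n,d["fx"],d["fy"],d["cx"],d["cy"],d["R"],d["t"])
print(get_obs())
E
```

```text
pics
scene 448.3275241682987 448.3275241682987 280.50218325123524 213.10265510217604 [[ 0.2982  0.9545 -0.0081]
 [ 0.6237 -0.2013 -0.7553]
 [-0.7225  0.2202 -0.6554]] [-0.1418 -0.2607  1.9419]
top 412.22009437284424 412.22009437284424 282.9641017229582 205.4646810573401 [[ 0.0052 -1.     -0.0079]
 [-0.9958 -0.0044 -0.0915]
 [ 0.0915  0.0083 -0.9958]] [0.0045 0.5539 1.1315]
{'time': 0.1, 'joint_pos': array([-1.2281,  0.3594,  1.5113, -0.    ,  1.2725, -0.1151]), 'dq': array([-0.0009, -0.0027, -0.0024,  0.0001,  0.0019, -0.0013]), 'tau': array([  0.0008, -51.6357, -27.1406,   0.0677,   0.0275,  -0.0001]), 'eef_pos': array([ 0.265 , -0.5377,  0.2219]), 'tool_rot': array([-3.14  , -0.0002,  0.4578]), 'force': array([-0.6299, -0.0125,  0.5619]), 'ft_torque': array([ 0.0052, -0.0127,  0.0048]), 'finger_force': 0.0, 'grip_width': 0.08756569985040416}
```

View pics/scene0.png

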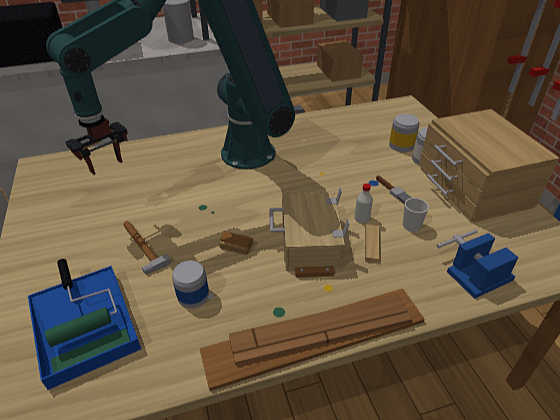

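View pics/top0.png

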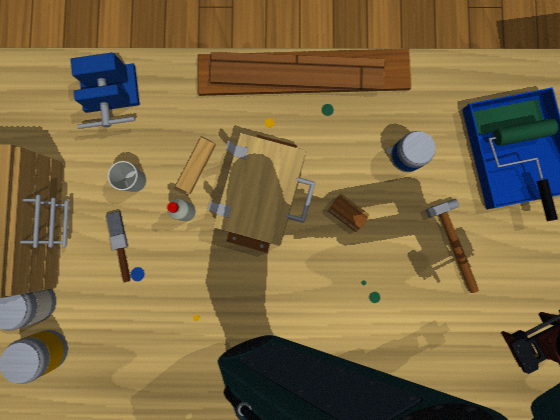

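The bar is near scene pixel (273,220) and top pixel (308,200). The glue, offcut and straps lie behind the chest, and the sander is in front of it. I'll enlarge both views to measure.

```bash
python3 - <<'E'
import cv2,numpy as np
a=cv2.imread("pics/scene0.png")[180:285,262:362]; b=cv2.imread("pics/top0.png")[120:255,205:325]
f=lambda i,k:cv2.resize(i,None,fx=k,fy=k,interpolation=cv2.INTER_CUBIC)
A=f(a,4);B=f(b,4)
for I,(x0,y0) in((A,(262,180)),(B,(205,120))):
    for x in range(0,I.shape[1],40):
        cv2.line(I,(x,0),(x,6),(0,0,255),1)
        cv2.putText(I,str(x0+x//4),(x,16),0,.35,(0,0,255),1)
    for y in range(0,I.shape[0],40): cv2.line(I,(0,y),(6,y),(0,0,255),1);cv2.putText(I,str(y0+y//4),(0,y),0,.35,(0,0,255),1)
c=np.zeros((540,800,3),np.uint8)
# pad to width 800: scene scaled 3.2
A=cv2.resize(A,(300,315)); c[:315,:300]=A; c[:540,310:790]=B
cv2.imwrite("pics/crop.png",c)
cv2.imwrite("pics/cropA.png",f(a,5.5))
E
```

```text
(no output)
```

View pics/crop.png

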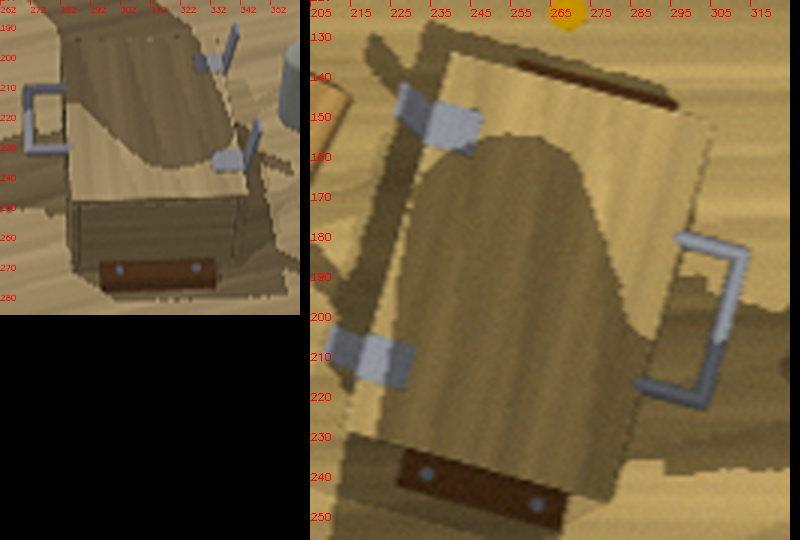

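View pics/cropA.png

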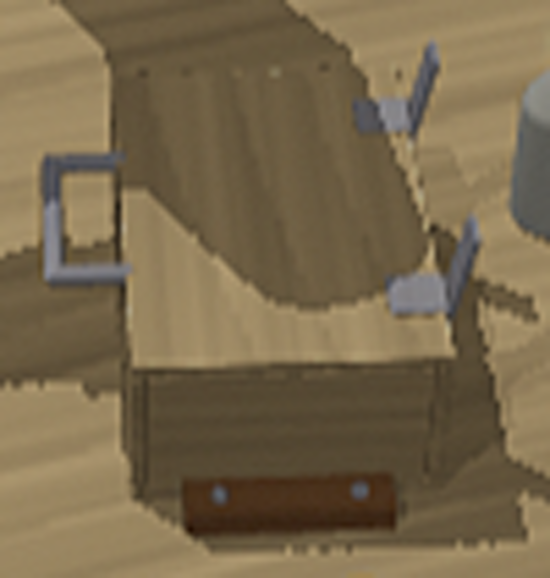

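```bash
cat > cam.py <<'E'
from rig import *
import numpy as np, cv2
from scipy.optimize import least_squares
np.set_printoptions(precision=4,suppress=True)
S=get_image("scene");T=get_image("top")
def P(d): return np.array([[d["fx"],0,d["cx"]],[0,d["fy"],d["cy"]],[0,0,1]])@np.c_[d["R"],d["t"]]
def proj(d,X):
    q=np.c_[X,np.ones(len(X))]@P(d).T; return q[:,:2]/q[:,2:]
E
python3 - <<'E'
from cam import *
# order: bar +x end, bar -x end, lid front +x, front -x, back -x, back +x
t=np.array([[312.2,183.5],[304,220],[305.75,152.5],[280.2,245],[214.2,228],[239.2,133.2]],float)
s=np.array([[272,229.5],[271.5,209.8],[286.2,246.5],[282.4,192.4],[328.4,191.3],[344.4,244.2]],float)
X=cv2.triangulatePoints(P(T),P(S),t.T,s.T);X=(X[:3]/X[3]).T
print(X); print(np.linalg.norm(proj(T,X)-t,axis=1),np.linalg.norm(proj(S,X)-s,axis=1))
# chest frame model about lid bar: u = outward (chest -x), w along bar
M=np.array([[0,1,0],[0,-1,0],[0,0,0],[0,0,0],[0,0,0],[0,0,0]],float)
def model(p):
    x,y,z,a=p; bx=np.array([np.cos(a),np.sin(a),0]); by=np.array([-np.sin(a),np.cos(a),0])
    # chest +x ~ world +y => a~90deg ; chest +y ~ world -x
    L=np.array([[-220,-50,0],[-220,50,0],[-180,-130,4.5],[-180,130,4.5],[0,130,4.5],[0,-130,4.5]])/1000
    return np.array([x,y,z+.0045])+L[:,:1]*bx+L[:,1:2]*by+L[:,2:]*[0,0,1]
r=lambda p:np.r_[(proj(T,model(p))-t).ravel(),(proj(S,model(p))-s).ravel()]
f=least_squares(r,[.6,.1,.1,1.57],loss="soft_l1")
print("hinge",f.x,np.degrees(f.x[3])); print(f.fun.reshape(-1,2)); m=model(f.x)
print("bar",m[:2].mean(0),"tri",X[:2].mean(0))
print(get_obs()["time"])
E
```

```text
[[ 0.6052 -0.0689  0.1042]
 [ 0.51   -0.0449  0.1026]
 [ 0.6888 -0.0503  0.1023]
 [ 0.4444  0.0154  0.1125]
 [ 0.4848  0.1782  0.1091]
 [ 0.7383  0.1231  0.1064]]
[0.4216 1.4788 1.1211 0.9438 2.4987 0.1968] [0.2956 0.9783 0.8237 0.5932 1.585  0.1455]
hinge [0.612  0.1551 0.0982 1.3199] 75.62307160391968
[[ 0.1306 -0.2734]
 [-1.1419 -0.0185]
 [-0.5174 -2.3795]
 [ 0.019   0.8965]
 [-1.0019  0.2574]
 [ 0.2642  0.1296]
 [-0.6823  0.5693]
 [-1.2737 -0.1796]
 [-0.7704 -0.0484]
 [-1.4805  0.8271]
 [ 4.1198 -0.0693]
 [ 0.023  -0.2693]]
bar [ 0.5574 -0.058   0.1027] tri [ 0.5576 -0.0569  0.1034]
0.2
```

Emit:
{"method": "apply_moves", "body": {
  "motion": "0.01 -0.006 0 0.015; 0.03 -0.019 0 0.045; 0.06 -0.038 0 0.09; 0.095 -0.06 0 0.14; 0.13 -0.083 0 0.195; 0.165 -0.105 0 0.247; 0.2 -0.127 0 0.299; 0.235 -0.149 0 0.351; 0.27 -0.171 0 0.403; 0.305 -0.194 0 0.456; 0.34 -0.216 0 0.508; 0.375 -0.238 0 0.56; 0.41 -0.26 0 0.612; 0.44 -0.279 0 0.657; 0.46 -0.292 0 0.687; 0.47 -0.298 0 0.702; 0.4746 -0.3014 0 0.709; 0.4746 -0.3014 0 0.709; 0.4746 -0.3014 0 0.709",
  "jaw": -0.318
}}

```text
time: 2.1
eef_pos: [0.5572, -0.0585, 0.2225]
tool_rot: [3.141, 0.001, -0.251]
force: [-0.6, -1.0, 0.2]
grip_width: 0.0301
finger_force: 0.0
```

Emit:
{"method": "apply_moves", "body": {
  "motion": "0 0 0.01 0; 0 0 0.03 0; 0 0 0.05 0; 0 0 0.07 0; 0 0 0.085 0; 0 0 0.095 0; 0 0 0.1 0; 0 0 0.1 0"
}}

```text
time: 2.9
eef_pos: [0.5572, -0.0583, 0.1221]
tool_rot: [-3.142, 0.001, -0.252]
force: [-0.2, 0.7, -0.6]
grip_width: 0.0301
finger_force: 0.0
```

```bash
python3 - <<'E'
from cam import *
a=S["pixels"][160:280,220:370,::-1]; b=T["pixels"][110:260,200:350,::-1]
f=lambda i,k:cv2.resize(i,None,fx=k,fy=k,interpolation=cv2.INTER_CUBIC)
A=f(a,2.6);B=f(b,2.6);c=np.zeros((400,800,3),np.uint8);c[:A.shape[0],:A.shape[1]]=A;c[:B.shape[0],400:400+B.shape[1]]=B
cv2.imwrite("pics/h1.png",c)
E
```

```text
(no output)
```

View pics/h1.png

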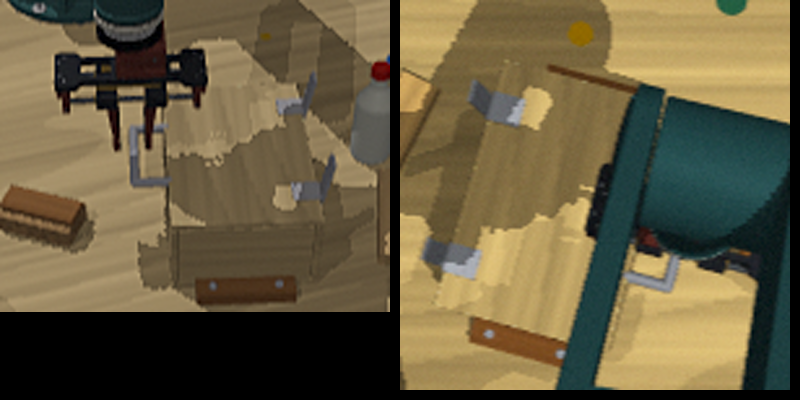

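The two fingertips, at crop (116,150) and (150,148), straddle the bar at crop x≈133, so I'll descend and grip.

Emit:
{"method": "apply_moves", "body": {
  "motion": "0 0 0.007 0; 0 0 0.016 0; 0 0 0.025 0; 0 0 0.032 0; 0 0 0.036 0; 0 0 0.0365 0; 0 0 0.0365 0"
}}

```text
time: 3.7
eef_pos: [0.5577, -0.058, 0.086]
tool_rot: [-3.142, 0.0, -0.251]
force: [0.0, -0.8, 0.4]
grip_width: 0.03
finger_force: 0.0
```

Emit:
{"method": "apply_moves", "body": {
  "motion": "0 0 0 0; 0 0 0 0; 0 0 0 0; 0 0 0 0; 0 0 0 0; 0 0 0 0",
  "jaw": -1
}}

```text
time: 4.3
eef_pos: [0.5582, -0.0571, 0.0865]
tool_rot: [-3.14, -0.001, -0.252]
force: [1.3, 3.9, -0.5]
grip_width: 0.0112
finger_force: 30.0
```

```bash
cat > arc.py <<'E'
import numpy as np,sys
r=220.05;p0=np.radians(1.17)
def pos(d): a=p0+np.radians(d); return np.array([-r*np.cos(a),r*np.sin(a)])
def tab(angs):
    o=pos(angs[0]); print("; ".join("0 %.4f %.4f 0"%(-(q[0]-o[0])/1000,-(q[1]-o[1])/1000) for q in map(pos,angs[1:])))
def ramp(a,b,n): # smooth
    t=np.linspace(0,1,n+1); s=t-np.sin(2*np.pi*t)/(2*np.pi)*.7; return a+(b-a)*s
E
python3 -c "
from arc import *
tab(ramp(0,45,19));tab(ramp(45,95,19))"
```

```text
0 -0.0001 -0.0028 0; 0 -0.0002 -0.0064 0; 0 -0.0005 -0.0112 0; 0 -0.0011 -0.0177 0; 0 -0.0021 -0.0262 0; 0 -0.0038 -0.0367 0; 0 -0.0065 -0.0490 0; 0 -0.0104 -0.0625 0; 0 -0.0155 -0.0767 0; 0 -0.0217 -0.0909 0; 0 -0.0287 -0.1042 0; 0 -0.0360 -0.1163 0; 0 -0.0432 -0.1266 0; 0 -0.0498 -0.1350 0; 0 -0.0553 -0.1415 0; 0 -0.0598 -0.1463 0; 0 -0.0631 -0.1498 0; 0 -0.0656 -0.1523 0; 0 -0.0676 -0.1543 0
0 -0.0023 -0.0022 0; 0 -0.0052 -0.0048 0; 0 -0.0092 -0.0083 0; 0 -0.0148 -0.0130 0; 0 -0.0224 -0.0188 0; 0 -0.0321 -0.0255 0; 0 -0.0440 -0.0328 0; 0 -0.0579 -0.0400 0; 0 -0.0733 -0.0466 0; 0 -0.0895 -0.0521 0; 0 -0.1058 -0.0563 0; 0 -0.1212 -0.0591 0; 0 -0.1351 -0.0606 0; 0 -0.1469 -0.0612 0; 0 -0.1564 -0.0613 0; 0 -0.1637 -0.0610 0; 0 -0.1690 -0.0607 0; 0 -0.1729 -0.0603 0; 0 -0.1760 -0.0600 0
```

Emit:
{"method": "apply_moves", "body": {
  "motion": "0 -0.0001 -0.0028 0; 0 -0.0002 -0.0064 0; 0 -0.0005 -0.0112 0; 0 -0.0011 -0.0177 0; 0 -0.0021 -0.0262 0; 0 -0.0038 -0.0367 0; 0 -0.0065 -0.049 0; 0 -0.0104 -0.0625 0; 0 -0.0155 -0.0767 0; 0 -0.0217 -0.0909 0; 0 -0.0287 -0.1042 0; 0 -0.036 -0.1163 0; 0 -0.0432 -0.1266 0; 0 -0.0498 -0.135 0; 0 -0.0553 -0.1415 0; 0 -0.0598 -0.1463 0; 0 -0.0631 -0.1498 0; 0 -0.0656 -0.1523 0; 0 -0.0676 -0.1543 0; 0 -0.0676 -0.1543 0"
}}

```text
time: 6.3
eef_pos: [0.5756, 0.0075, 0.2405]
tool_rot: [-3.141, -0.002, -0.251]
force: [4.1, 1.2, -5.3]
grip_width: 0.0111
finger_force: 30.0
```

```bash
python3 - <<'E'
from cam import *
a=S["pixels"][100:290,180:400,::-1]
cv2.imwrite("pics/m1.png",cv2.resize(a,None,fx=2.5,fy=2.5)); print(get_obs())
E
```

```text
{'time': 6.4, 'joint_pos': array([-0.1073,  0.3072,  1.5427,  0.0001,  1.2898,  1.7147]), 'dq': array([-0.0011, -0.0004,  0.0019, -0.0014,  0.    ,  0.0001]), 'tau': array([ -0.5898, -51.6492, -26.7006,  -0.5371,   1.7253,  -0.0895]), 'eef_pos': array([0.5755, 0.0073, 0.2403]), 'tool_rot': array([-3.1413, -0.0019, -0.2513]), 'force': array([ 5.5751,  1.6899, -5.2   ]), 'ft_torque': array([ 0.1449, -0.7664, -0.0827]), 'finger_force': 29.988483488559723, 'grip_width': 0.011185669059000147}
```

View pics/m1.png

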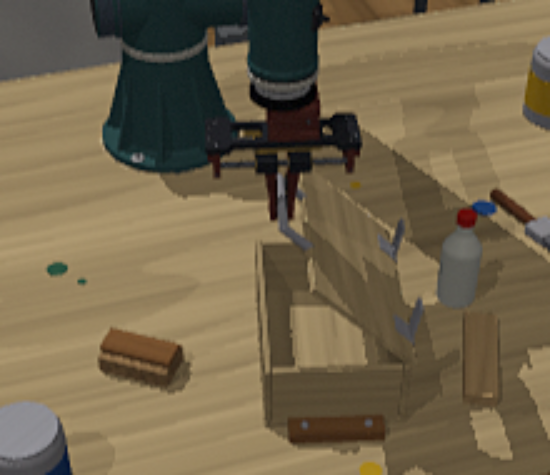

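The lid is at about 45°, held by the bar, and the bystanders haven't moved. A sideways force of about 5 N shows a slight drift along the bar, so I'll continue with a small correction in x.

Emit:
{"method": "apply_moves", "body": {
  "motion": "0.0005 -0.0023 -0.0022 0; 0.001 -0.0052 -0.0048 0; 0.001 -0.0092 -0.0083 0; 0.001 -0.0148 -0.013 0; 0.0015 -0.0224 -0.0188 0; 0.0015 -0.0321 -0.0255 0; 0.0015 -0.044 -0.0328 0; 0.002 -0.0579 -0.04 0; 0.002 -0.0733 -0.0466 0; 0.002 -0.0895 -0.0521 0; 0.002 -0.1058 -0.0563 0; 0.0025 -0.1212 -0.0591 0; 0.0025 -0.1351 -0.0606 0; 0.003 -0.1469 -0.0612 0; 0.003 -0.1564 -0.0613 0; 0.003 -0.1637 -0.061 0; 0.003 -0.169 -0.0607 0; 0.003 -0.1729 -0.0603 0; 0.003 -0.176 -0.06 0; 0.003 -0.176 -0.06 0"
}}

```text
time: 8.4
eef_pos: [0.6217, 0.1773, 0.3003]
tool_rot: [-3.141, -0.001, -0.251]
force: [5.5, -1.2, 3.5]
grip_width: 0.011
finger_force: 30.0
```

```bash
python3 -c "
from arc import *
tab([95,96,97,98,99,100,101,102])"
```

```text
0 -0.0038 0.0004 0; 0 -0.0076 0.0010 0; 0 -0.0114 0.0015 0; 0 -0.0152 0.0022 0; 0 -0.0190 0.0029 0; 0 -0.0227 0.0037 0; 0 -0.0265 0.0045 0
```

Emit:
{"method": "apply_moves", "body": {
  "motion": "0 -0.002 0.0002 0; 0 -0.0038 0.0004 0; 0 -0.0057 0.0007 0; 0 -0.0076 0.001 0; 0 -0.0095 0.0012 0; 0 -0.0114 0.0015 0; 0 -0.0133 0.0018 0; 0 -0.0152 0.0022 0; 0 -0.0171 0.0025 0; 0 -0.018 0.0027 0; 0 -0.019 0.0029 0; 0 -0.019 0.0029 0; 0 -0.019 0.0029 0"
}}

```text
time: 9.7
eef_pos: [0.6264, 0.1951, 0.2973]
tool_rot: [3.142, -0.001, -0.252]
force: [5.8, -1.9, 1.9]
grip_width: 0.0111
finger_force: 30.0
```

Emit:
{"method": "apply_moves", "body": {
  "motion": "0 -0.001 0.0001 0; 0 -0.002 0.0003 0; 0 -0.003 0.0005 0; 0 -0.0038 0.0008 0; 0 -0.0038 0.0008 0; 0 -0.0038 0.0008 0"
}}

```text
time: 10.3
eef_pos: [0.627, 0.1974, 0.2966]
tool_rot: [3.139, -0.001, -0.252]
force: [4.8, -5.8, 3.8]
grip_width: 0.0111
finger_force: 30.0
```

Emit:
{"method": "apply_moves", "body": {
  "motion": "0 -0.001 0.0002 0; 0 -0.002 0.0004 0; 0 -0.003 0.0006 0; 0 -0.003 0.0006 0; 0 -0.003 0.0006 0; 0 -0.003 0.0006 0"
}}

```text
time: 10.9
eef_pos: [0.627, 0.1974, 0.2966]
tool_rot: [3.134, -0.0, -0.253]
force: [1.4, -14.0, 9.1]
grip_width: 0.0113
finger_force: 30.0
```

```bash
python3 - <<'E'
from cam import *
a=S["pixels"][60:290,180:420,::-1]; b=T["pixels"][60:290,140:380,::-1]
c=np.hstack([a,b])
cv2.imwrite("pics/m2.png",cv2.resize(c,(800,383))); print(get_obs()["eef_pos"],get_obs()["force"])
E
```

```text
[0.6271 0.1974 0.2966] [  0.4156 -13.2525   9.1987]
```

View pics/m2.png

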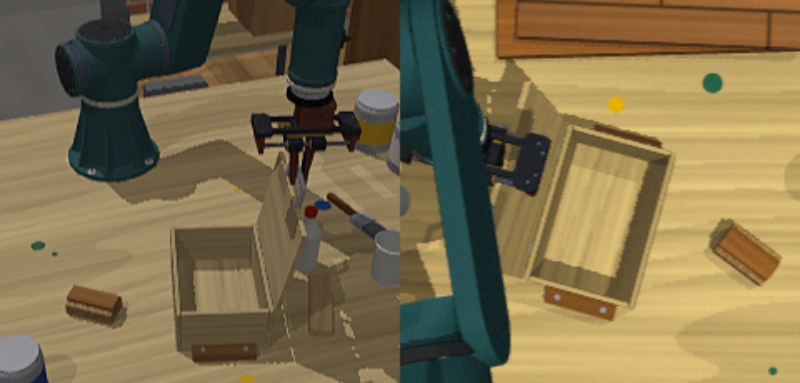

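The TCP stopped while the force rose to 14 N, and the travel matches 100°, so the lid is on its stop. The bystanders are in place. Now the return to 60°.

```bash
python3 -c "
from arc import *
tab(ramp(101.8,82,15));tab(ramp(82,60,16))"
```

```text
0 0.0016 -0.0004 0; 0 0.0038 -0.0008 0; 0 0.0070 -0.0015 0; 0 0.0116 -0.0023 0; 0 0.0177 -0.0033 0; 0 0.0251 -0.0043 0; 0 0.0333 -0.0050 0; 0 0.0419 -0.0055 0; 0 0.0502 -0.0056 0; 0 0.0576 -0.0055 0; 0 0.0638 -0.0051 0; 0 0.0684 -0.0048 0; 0 0.0717 -0.0045 0; 0 0.0739 -0.0042 0; 0 0.0756 -0.0041 0
0 0.0017 0.0002 0; 0 0.0039 0.0005 0; 0 0.0071 0.0010 0; 0 0.0116 0.0017 0; 0 0.0175 0.0028 0; 0 0.0246 0.0044 0; 0 0.0327 0.0065 0; 0 0.0412 0.0090 0; 0 0.0496 0.0119 0; 0 0.0574 0.0149 0; 0 0.0641 0.0178 0; 0 0.0695 0.0203 0; 0 0.0736 0.0224 0; 0 0.0765 0.0239 0; 0 0.0785 0.0249 0; 0 0.0799 0.0257 0
```

Emit:
{"method": "apply_moves", "body": {
  "motion": "0 0.0016 -0.0004 0; 0 0.0038 -0.0008 0; 0 0.007 -0.0015 0; 0 0.0116 -0.0023 0; 0 0.0177 -0.0033 0; -0.0005 0.0251 -0.0043 0; -0.0005 0.0333 -0.005 0; -0.0005 0.0419 -0.0055 0; -0.001 0.0502 -0.0056 0; -0.001 0.0576 -0.0055 0; -0.001 0.0638 -0.0051 0; -0.001 0.0684 -0.0048 0; -0.001 0.0717 -0.0045 0; -0.001 0.0739 -0.0042 0; -0.001 0.0756 -0.0041 0; -0.001 0.0756 -0.0041 0"
}}

```text
time: 12.6
eef_pos: [0.6075, 0.1291, 0.3]
tool_rot: [3.142, 0.001, -0.251]
force: [2.8, -0.4, -0.5]
grip_width: 0.0116
finger_force: 30.0
```

Emit:
{"method": "apply_moves", "body": {
  "motion": "0 0.0017 0.0002 0; 0 0.0039 0.0005 0; 0 0.0071 0.001 0; 0 0.0116 0.0017 0; -0.0005 0.0175 0.0028 0; -0.0005 0.0246 0.0044 0; -0.0005 0.0327 0.0065 0; -0.001 0.0412 0.009 0; -0.001 0.0496 0.0119 0; -0.001 0.0574 0.0149 0; -0.001 0.0641 0.0178 0; -0.001 0.0695 0.0203 0; -0.001 0.0736 0.0224 0; -0.001 0.0765 0.0239 0; -0.001 0.0785 0.0249 0; -0.001 0.0799 0.0257 0; -0.001 0.0799 0.0257 0; -0.001 0.0799 0.0257 0; -0.001 0.0799 0.0257 0"
}}

```text
time: 14.5
eef_pos: [0.5862, 0.0523, 0.2744]
tool_rot: [3.141, 0.002, -0.251]
force: [-5.0, 1.4, 0.4]
grip_width: 0.0111
finger_force: 30.0
```

```bash
python3 - <<'E'
from cam import *
from arc import pos
o=get_obs(); u=np.array([.2484,.9687,0]); print(o["eef_pos"],o["force"],o["dq"],o["grip_width"])
for ref,a0 in (([.5582,-.0571,.0865],0),([.627,.1974,.2966],100)):
    d=o["eef_pos"]-ref; q=pos(a0)/1000+[d@u,d[2]]; print(np.degrees(np.arctan2(q[1],-q[0]))-1.17,np.hypot(*q))
a=S["pixels"][90:290,180:420,::-1]; b=T["pixels"][90:290,140:380,::-1]
cv2.imwrite("pics/m3.png",cv2.resize(np.hstack([a,b]),(800,333)))
E
```

```text
[0.5862 0.0523 0.2744] [-4.4647  1.7505  1.5022] [ 0.0005 -0.0004 -0.0002  0.0005  0.0001 -0.0009] 0.011234012330112182
59.72838656674456 0.22014113594541188
59.66639738154997 0.2217492957305939
```

View pics/m3.png

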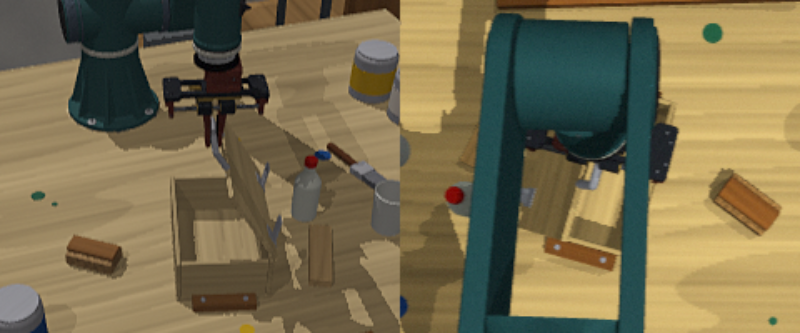

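The lid is held still at about 59.7° from both references (shut and stop), the grip is firm, and the glue, sander and offcut haven't moved.

```bash
python3 -c "
from rig import *
print(finish_job())"
```

```text
the job is handed in; nothing more can be done
None
```

I opened the lid to its stop (100°) and brought it back down. The gripper now holds it still at about 59.7°, and the job is handed in.

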